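Present a plug-in power module over its empty bay

TASK

Take the loose power module by the black handle bar on its top, pull the sprung handle out to its stop, and carry the module by it, over the wiring ducts and without bumping the panel, the ducts or the fitted units, to the one empty bay on the panel. Finish holding it still there: upright, lengthwise in line with the bay, centred over it, with its underside about 1 cm above the bay's rim and not touching it, so that the fit can be checked before it is plugged in. Do not put it down or let go, and leave the bin, screwdriver and spool where they are.

Things in the scene. Friction and masses are not known exactly. Their poses are not given: they have to be found in the camera images.
- module: loose bare-metal power module, a box 92 mm long (its x) by 44 mm wide (its y) by 70 mm high, dark slots in its long sides, standing on the bench left of the panel; 0.38 to 0.6 kg with its handle; origin at the centre of its underside, z up through its top. Its two ends are alike: either way round fits the bay. On top it carries a sprung lifting handle
- handle (a joint): how far the module's lifting handle is pulled out along the module's z: 0 = in (as found), 0.025 m = at its stop. A spring draws it in with 0.8 N when in and 1.8 N at the stop, less than the module's weight, so the module hangs at the stop when lifted by the handle; let go, it slides back in
- handle_bar (a point): centre of the handle's black crossbar, 64 mm long (module x), 14 mm wide (module y, the width to grip) and 18 mm high; it stands on two steel posts 8 mm thick, 24 mm to either side of the centre along x. With the handle in, this centre is 96 mm above the module's underside and 26 mm above its top face; at the stop 121 mm and 51 mm. Axes as the module's
- bay_mouth (a point): centre of the open mouth of the empty bay, level with the top of its rim, about 49 mm above the bench. The bay's inside is 100 mm long (x) by 52 mm wide (y), walls 3 mm, z up; the module is meant to go in with its x along this x, either way round
- bay: the empty bay: a fixed black plastic tray, 106 mm long (x) by 58 mm wide (y) by 45 mm high, origin at the centre of its underside, 4 mm above the bench; it is in any one of the three places of the row on the panel
- panel: fixed flat metal panel 4 mm thick on the bench; origin under the middle of its row of three bays, which stand side by side along its y, 66 mm apart. Two grey slotted wiring ducts, their tops 84 mm above the bench, stand on it: one 43 mm wide along y on the robot's side, x -120 to -76 mm, y -132 to 132 mm; one along x on its left, y 121 to 165 mm, x -120 to 84 mm. A strip of white terminals 30 mm high lies along y at x 80 mm
- unit_low: fixed white unit filling one bay of the row, 94 by 46 mm above a black base of 106 by 58 mm, top 109 mm above the bench; origin at the centre of the base's underside, 4 mm above the bench
- unit_tall: fixed grey unit filling another bay of the row, 94 by 46 mm above a black base of 106 by 58 mm, top 124 mm above the bench; origin at the centre of the base's underside, 4 mm above the bench
- parts_bin: bystander: loose blue open bin 100 by 140 by 65 mm, origin at the centre of its underside
- screwdriver: bystander: loose screwdriver 190 mm long lying on the bench to the right of the panel
- spool: bystander: loose grey flanged spool 60 mm across and 50 mm high, standing; origin at the centre of its underside
There are look-alikes about, which are no part of the job. Leave any orange or yellow look-alike of the module alone.

How it is judged:
On the way, in this order (a step that is already met when the one before it is completed fails the run):
1. the handle is pulled out to its stop (value of joint handle above 0.022 m), for 0.1 s.
2. the module is lifted higher than the ducts, hanging from the pulled-out handle (height (world z) of module above 0.085 m and value of joint handle above 0.022 m), for 0.1 s.
At the end, for the whole second after the job is handed in: The gripper still holds the module, still, handle out over 22 mm; underside 3 to 20 mm above the bay rim, centred within 8 mm, in line within 0.12 rad (either way round), upright within 0.10 rad, slower than 20 mm/s, touching neither bay, panel nor units (horizontal distance between module and bay_mouth below 0.008 m and z of module in the frame of bay_mouth between 0.003 and 0.02 m and angle between the x axis of module and the x axis of bay_mouth, either way round below 0.12 rad and angle between module's own z axis and vertical below 0.1 rad and value of joint handle above 0.022 m and linear speed of module below 0.02 m/s and contact force between the fingers and module above 1 N and contact force between module and bay below 0.1 N and contact force between module and panel below 0.1 N and contact force between module and unit_low below 0.1 N and contact force between module and unit_tall below 0.1 N); the arm keeps its last pose, push and grip.
It fails at once if the module bumps the panel, a duct, the bay or a fitted unit (over 2 N) (contact force between module and panel above 2 N or contact force between module and bay above 2 N or contact force between module and unit_low above 2 N or contact force between module and unit_tall above 2 N).
It fails at once if the bin, screwdriver or spool is displaced (over 25 mm) (distance of any of parts_bin, screwdriver, spool from where it was at the start of the episode above 0.025 m).
It also fails if it takes over 40 s, if anything falls off the work surface, if the arm or the gripper's body presses on something with over 40 N, if the wrist force passes 120 N, or if a joint passes its speed limit or range.

ROBOT

A 6-joint arm with a two-finger parallel gripper is mounted at the origin on the work surface. World frame = base frame: x ahead of the robot, y to its left, z up, the work surface at z = 0. Lengths are in m, angles in rad, forces in N, time in s.
With the tool pointing down it reaches from about 0.3 to 0.875 m from the base axis. Payload 6.4 kg.
Tool frame: the origin (TCP) lies between the finger pads; the fingertips stand 25 mm ahead of it and the grasp point (between the pads) lies 6 mm ahead of it (ctrl.finger_overhang is the distance from the TCP to the fingertips, in m); x points along the fingers, z is the direction in which the jaws open and shut, and the axes are right-handed (so a half turn about x gives the same grasp; the last joint's range is limited). The gripper opens to 85 mm and grips with 20 to 120 N. Pads are 22 mm wide; open, the fingers measure 114 mm over their backs; the gripper's body (76 mm by 85 mm) begins 54 mm behind the grasp point. The pads swing forward as they close: fully open they stand 13 mm farther back than shut.
Start: joints at [-1.409, 0.181, 1.607, -0, 1.354, -0.206], TCP at [0.207, -0.537, 0.23] pointing down, gripper open.
Joint ranges: [-2.99, 2.99], [-0.89, 2.07], [0.3, 2.58], [-1.14, 4.28], [0, 2.63], [-3.12, 3.12]. Speed limits (rad/s): [2.57, 2.57, 3.01, 3.14, 3.14, 3.14].

INTERFACE

Orientations are given as a unit quaternion [w, x, y, z].
In Python, from bench import ctrl gives the robot as it stands.
- The arm moves only by the tool jog_arm, never from a script. Its argument "commands" is one flat list of numbers, 7 for each row, row after row: the shift along the tool's x, y, z as a fraction of full scale, then the turn, a rotation vector about the tool's x, y, z as a fraction of full scale, then the gripper's target within -1 to 1 (fully open at 1, half-way at 0, shut at -1). A call has 1 to 10 rows; each row is the pose to reach, as a shift and turn from the pose commanded when the call began, along the tool's axes at that moment, turning the shorter way round; what a row does not reach only later rows make up. Full scale, the value 1, is 0.2 m for a shift and 2 pi rad for a turn. A row lasts 1/8 s, in which the tool goes at most 62.5 mm and 10.7 degrees, less where a joint would pass 70% of its speed; a pose out of reach is approached as far as the arm can. A call with a number of a shift or a turn outside -1 to 1 is refused whole. A call with a gripper value outside its range is refused whole. The fingers move at their own pace and stop on an object; the grip force is fixed at half the most. Time passes only in rows, so rows that repeat a pose let the fingers close. It gives the time, the measured TCP pose, the force and the opening at its end, in the units of the state.
- ctrl.get_obs(): the state, without advancing time (a new reading comes with each control period).
- ctrl.camera(name): name is "side" or "top" or "wrist"; returns a dict with "frame" (480x640x3 uint8, red, green, blue), "K" (3x3 intrinsics, pixels), "rvec" (rotation vector, rad) and "tvec" (3), from world to camera coordinates, as OpenCV has them; the wrist camera has in their place "tool_from_camera" (4x4, takes a point from camera to tool coordinates, whose origin is the TCP and whose axes are the tool frame's). Camera axes: x right, y down, z forward; pixel columns grow to the right and rows downward; lengths in m; the calibration is good to about 2 mm. A picture is of the moment at which its call begins: read the wrist's pose just before it. There is no depth.
- ctrl.hand_in(): hands the job in, once; it reports no verdict.
The state is a dict: "time_s": time; "q": joint angles; "dq": joint speeds; "joint_efforts": joint torques, N m; "eef_pos": TCP position; "eef_rot": TCP orientation; "wrist_force": force on the tool from outside, world axes, zero at the start; "torque": the same for the moment, N m; "opening": opening from 0.0 (shut) to 1.0 (fully open).
Only numpy, scipy, OpenCV 4.12 (cv2) and the standard library are available. Lean on these libraries where they do the work, as an engineer would, in place of code of your own. Each camera call takes 0.05 s, during which the arm holds its last target.

## Working session

There is one attempt and no reset: what is moved stays moved. The work goes in short steps, Python scripts to look and compute and a tool call to move; the robot and the scene stay as the last step left them, time stands still between calls to the robot, and variables do not carry over. Pictures are saved under pics/ and viewed, and the job is handed in when it is done.

Besides the shell and the picture viewer there is one more tool, called after "Emit:" as a command line: name --argument value ..., lists and objects as JSON in quotes. jog_arm: Moves the arm, as the interface text tells. Its arguments: {"type":"object","properties":{"commands":{"type":"array","items":{"type":"number"}}},"required":["commands"]}

```bash
mkdir -p pics; ls; python3 - <<'E'
from bench import ctrl
import cv2, pickle
o=ctrl.get_obs(); print(o)
d={}
for n in ("top","side"):
    c=ctrl.camera(n); d[n]=c; cv2.imwrite(f"pics/{n}0.png",c["frame"][:,:,::-1]); print(n,c["K"],c["rvec"],c["tvec"])
pickle.dump(d,open("cams0.pkl","wb"))
E
```

```text
pics
{'time_s': 0.0, 'q': array([-1.40929250e+00,  1.81497488e-01,  1.60800286e+00, -4.80355695e-06,
        1.35380843e+00, -2.06303670e-01]), 'dq': array([ 0.00148169,  0.0016383 , -0.00038846,  0.0014236 , -0.00193924,
        0.00085817]), 'joint_efforts': array([-3.24166449e-04, -4.44866288e+01, -3.51341057e+01, -2.12496498e-04,
        9.10090195e-03,  1.46116088e-05]), 'eef_pos': array([ 0.20667537, -0.53598197,  0.22931113]), 'eef_rot': array([ 0.58258257,  0.40057116,  0.5834236 , -0.39969638]), 'wrist_force': array([ 0.4058481 , -0.32353542,  0.76867016]), 'torque': array([-0.02237997, -0.04679077, -0.02618662]), 'opening': 0.9952601719159071}
top [[613.72697378   0.         316.68943913]
 [  0.         613.72697378 240.83536425]
 [  0.           0.           1.        ]] [ 2.2039542  -2.17535948  0.08700775] [0.01306446 0.52558469 1.49296347]
side [[497.39803126   0.         323.94490557]
 [  0.         497.39803126 243.6296483 ]
 [  0.           0.           1.        ]] [ 0.94213167 -2.45431432  1.07678772] [0.38202948 0.30868988 1.06831922]
```

View pics/top0.png

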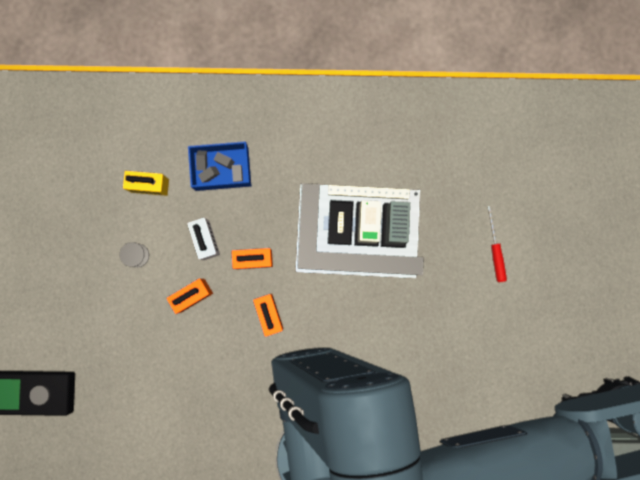

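View pics/side0.png

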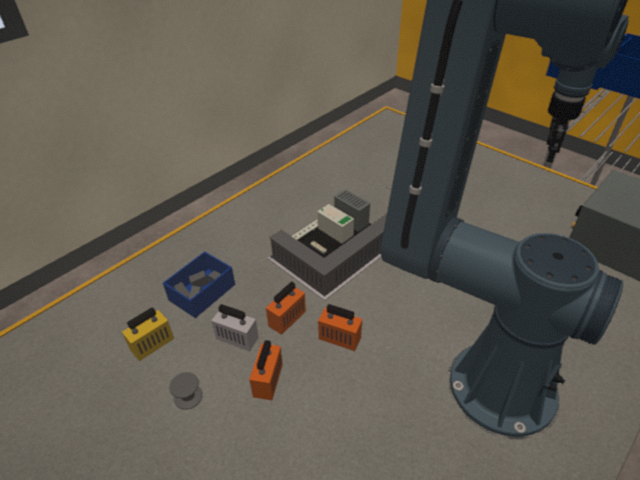

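The top view shows the bare-metal module at about (202,238) with its bar dark. The empty bay is the leftmost in the row at about (340,222), beside the left duct; the white unit is at (369,222) and the grey one at (396,224). Next I measure these.

```bash
cat > h.py <<'E'
import numpy as np, cv2, pickle
from scipy.spatial.transform import Rotation as R
def ray(c,uv,z):
    M=cv2.Rodrigues(np.array(c["rvec"]))[0]; t=np.array(c["tvec"]).ravel()
    o=-M.T@t
    uv=np.atleast_2d(uv).astype(float)
    d=(M.T@np.linalg.inv(c["K"])@np.c_[uv,np.ones(len(uv))].T).T
    return o+d*((z-o[2])/d[:,2])[:,None]
def proj(c,P):
    return cv2.projectPoints(np.atleast_2d(P).astype(float),np.array(c["rvec"]),np.array(c["tvec"]),c["K"],None)[0].reshape(-1,2)
def blob(mask,off=(0,0)):
    n,l,s,ce=cv2.connectedComponentsWithStats(mask.astype(np.uint8))
    return [(s[i,4],ce[i]+off,(l==i)) for i in np.argsort(-s[:,4]) if i>0]
E
python3 - <<'E'
from h import *
d=pickle.load(open("cams0.pkl","rb")); c=d["top"]; f=c["frame"]
for name,(x0,y0,x1,y1) in dict(mod=(180,210,225,268),pan=(290,175,430,285)).items():
    k=10 if name=="mod" else 5
    cv2.imwrite(f"pics/z_{name}.png",cv2.resize(f[y0:y1,x0:x1],None,fx=k,fy=k,interpolation=cv2.INTER_CUBIC)[:,:,::-1])
g=f[210:268,180:225].astype(int); s=g.sum(2)
bar=s<170
a,ce,l=blob(bar,(180,210))[0]; ys,xs=np.nonzero(l); P=ray(c,np.c_[xs+180,ys+210],0.105)
m=P.mean(0); w,v=np.linalg.eigh(np.cov(P[:,:2].T)); print("bar",a,ce,m,np.sqrt(12*w),v[:,1],np.arctan2(v[1,1],v[0,1]))
met=s>480
for a,ce,l in blob(met,(180,210))[:2]:
    r=cv2.minAreaRect(ray(c,np.argwhere(l)[:,::-1]+[180,210],0.07)[:,:2].astype(np.float32)); print(a,ce,r)
E
```

```text
bar 110 [199.28181818 237.17272727] [0.52412658 0.29293352 0.105     ] [0.01028079 0.05998001] [-0.9455849  -0.32537547] -2.810183873555597
594 [201.03030303 237.92929293] ((0.5253206491470337, 0.29606735706329346), (0.09535303711891174, 0.046368636190891266), 18.81664276123047)
23 [181.26086957 239.69565217] ((0.5206257104873657, 0.341335266828537), (0.016593249514698982, 0.007106746546924114), 1.6268556118011475)
```

View pics/z_mod.png

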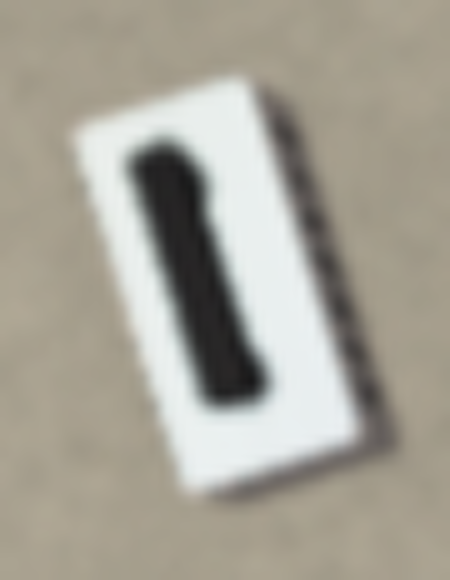

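View pics/z_pan.png

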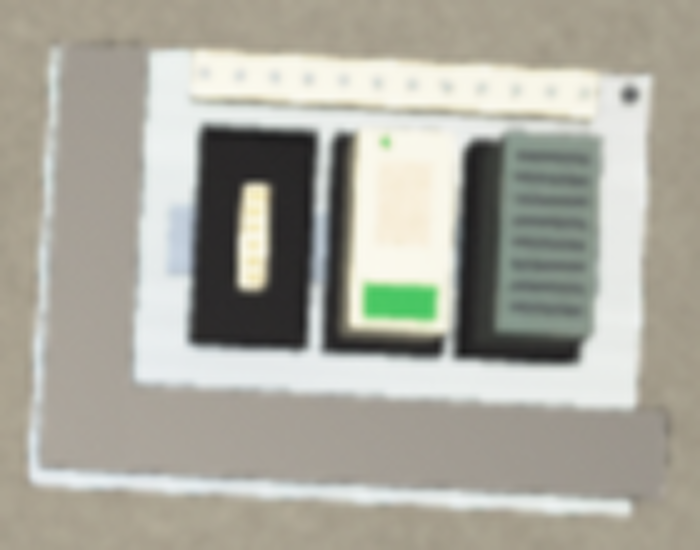

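```bash
python3 - <<'E'
from h import *
d=pickle.load(open("cams0.pkl","rb")); c=d["top"]; f=c["frame"].astype(int)
g=f[195:250,322:358]; s=g.sum(2)
for a,ce,l in blob(s<170,(322,195))[:2]:
    P=ray(c,np.argwhere(l)[:,::-1]+[322,195],0.049)[:,:2].astype(np.float32); r=cv2.minAreaRect(P); print(a,ce,r, cv2.boxPoints(r))
# panel outline via corners by hand: green label etc. panel corners (zoom px)/5+offset
for n,u,z in [("panel topright",(650,75),.004),("bottomleft",(32,482),.004),("botright",(630,514),.004),("strip L",(190,50),.03),("strip R",(600,72),.03)]:
    print(n,ray(c,np.array(u)/5+[290,175]-.4,z))
for n,u in [("yellow",(145,182)),("orangeR",(251,258)),("spool",(132,254)),("orange2",(189,295)),("orange3",(267,315))]: print(n,ray(c,u,.07))
print("bin",ray(c,[(190,144),(248,188)],.065))
E
```

```text
728 [340.36950549 222.25274725] ((0.5692203044891357, -0.03650325536727905), (0.05230081081390381, 0.10194385051727295), 87.78779602050781) [[ 0.51727694 -0.06066662]
 [ 0.61914486 -0.06460172]
 [ 0.62116367 -0.01233989]
 [ 0.51929575 -0.00840479]]
56 [356.57142857 225.55357143] ((0.565434992313385, -0.07559488713741302), (0.09720643609762192, 0.0024214091245085), 0.46401864290237427) [[ 0.51682353 -0.07477783]
 [ 0.5168432  -0.07719917]
 [ 0.61404645 -0.07641194]
 [ 0.6140268  -0.07399061]]
panel topright [[ 0.65850411 -0.2363446   0.004     ]]
bottomleft [[0.45080976 0.07009719 0.004     ]]
botright [[ 0.4387906 -0.2266072  0.004    ]]
strip L [[ 0.66360081 -0.00505253  0.03      ]]
strip R [[ 0.65554777 -0.20709135  0.03      ]]
yellow [[0.65710253 0.43221989 0.07      ]]
orangeR [[0.47883313 0.17561687 0.07      ]]
spool [[0.48461376 0.45735061 0.07      ]]
orange2 [[0.38959157 0.31997151 0.07      ]]
orange3 [[0.34495161 0.13522524 0.07      ]]
bin [[0.75182776 0.32847148 0.065     ]
 [0.64692052 0.18670197 0.065     ]]
```

```bash
cat >> h.py <<'E'
def Rdes(yaw,s=1):
    # tool x down, tool z along module y
    z=s*np.array([-np.sin(yaw),np.cos(yaw),0]); x=np.array([0,0,-1.]); y=np.cross(z,x)
    return R.from_matrix(np.c_[x,y,z])
def obsR(o): q=o["eef_rot"]; return R.from_quat([q[1],q[2],q[3],q[0]])
def cmd(o,p,Rd):
    Rn=obsR(o); t=Rn.inv().apply(np.array(p)-o["eef_pos"])/0.2; r=(Rn.inv()*Rd).as_rotvec()/(2*np.pi)
    return np.round(np.r_[t,r],4)
E
python3 - <<'E'
from h import *
from bench import ctrl
o=ctrl.get_obs(); print(obsR(o).as_matrix().round(3))
for s in (1,-1): print(cmd(o,[.525,.2945,.26],Rdes(.33,s)))
E
```

```text
[[-0.     0.933  0.36 ]
 [ 0.002  0.36  -0.933]
 [-1.     0.    -0.002]]
[-1.4710e-01  2.9783e+00 -3.3031e+00 -4.9400e-01  1.0000e-04 -4.0000e-04]
[-1.4710e-01  2.9783e+00 -3.3031e+00  6.0000e-03 -2.0000e-04 -0.0000e+00]
```

Emit:
jog_arm --commands '[-0.15,0.75,-0.83,0,0,0,0,-0.15,0.75,-0.83,0,0,0,0,-0.15,0.75,-0.83,0,0,0,0,-0.15,0.75,-0.83,0,0,0,0]'

```text
time_s: 0.6
eef_pos: [0.2876, -0.3252, 0.2602]
eef_rot: [0.583, 0.4, 0.583, -0.4]
wrist_force: [-0.7, 0.1, -0.1]
opening: 0.501
```

Emit:
jog_arm --commands '[0,0.75,-0.83,0,0,0,0,0,0.75,-0.83,0,0,0,0,0,0.75,-0.83,0,0,0,0,0,0.75,-0.83,0,0,0,0]'

```text
time_s: 1.1
eef_pos: [0.3675, -0.1163, 0.2601]
eef_rot: [0.583, 0.4, 0.583, -0.399]
wrist_force: [0.5, -0.8, 0.2]
opening: 0.5
```

Emit:
jog_arm --commands '[0,0.75,-0.83,0,0,0,0,0,0.75,-0.83,0,0,0,0,0,0.75,-0.83,0,0,0,0,0,0.75,-0.83,0,0,0,0]'

```text
time_s: 1.6
eef_pos: [0.4477, 0.0928, 0.2599]
eef_rot: [0.583, 0.399, 0.584, -0.399]
wrist_force: [0.2, -0.8, -0.5]
opening: 0.499
```

Emit:
jog_arm --commands '[0,0.73,-0.81,0,0,0,0,0,0.73,-0.81,0,0,0,0,0,0.73,-0.81,0,0,0,0,0,0.73,-0.81,0,0,0,0,0,0.73,-0.81,0,0,0,0]'

```text
time_s: 2.22
eef_pos: [0.5253, 0.2954, 0.2591]
eef_rot: [0.583, 0.399, 0.584, -0.4]
wrist_force: [0.3, -0.1, 0.3]
opening: 0.498
```

```bash
python3 - <<'E'
from h import *
from bench import ctrl
o=ctrl.get_obs(); c=ctrl.camera("wrist"); cv2.imwrite("pics/w1.png",c["frame"][:,:,::-1])
pickle.dump((o,c),open("w1.pkl","wb")); print(o["q"],o["eef_pos"],c["K"],c["tool_from_camera"])
E
```

```text
[3.15448619e-01 2.20267317e-01 1.50159767e+00 1.88567024e-04
 1.42130617e+00 1.51551940e+00] [0.52528319 0.29540098 0.25905734] [[332.46898889   0.         325.90845985]
 [  0.         332.46898889 247.80562205]
 [  0.           0.           1.        ]] [[-1.07663129e-03 -2.65465530e-01  9.64119750e-01 -1.44573830e-01]
 [-6.62850601e-04 -9.64119908e-01 -2.65466314e-01  6.68882923e-02]
 [ 9.99999201e-01 -9.24876695e-04  8.62037672e-04  9.09300850e-04]
 [ 0.00000000e+00  0.00000000e+00  0.00000000e+00  1.00000000e+00]]
```

View pics/w1.png

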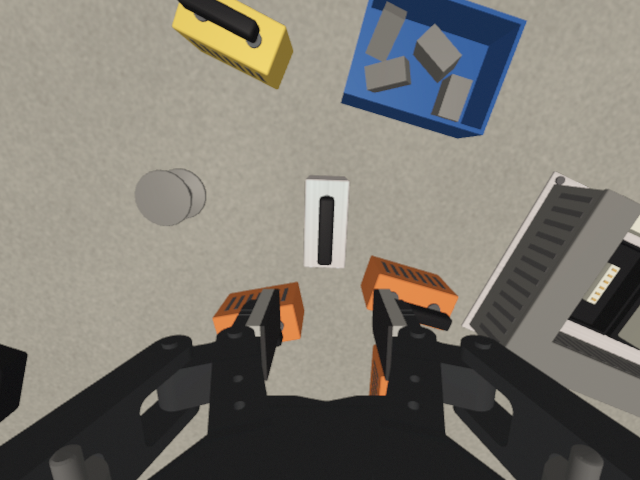

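The wrist view shows the module at about (326,222), with the bar running from (327,197) to (325,264). I'll measure it on the bar-top plane.

```bash
cat >> h.py <<'E'
def wray(o,c,uv,z):
    T=np.array(c["tool_from_camera"]); Rn=obsR(o).as_matrix()
    org=o["eef_pos"]+Rn@T[:3,3]
    uv=np.atleast_2d(uv).astype(float)
    d=(Rn@T[:3,:3]@np.linalg.inv(c["K"])@np.c_[uv,np.ones(len(uv))].T).T
    return org+d*((z-org[2])/d[:,2])[:,None]
E
python3 - <<'E'
from h import *
o,c=pickle.load(open("w1.pkl","rb")); f=c["frame"].astype(int)
x0,y0=300,172; s=f[172:272,300:354].sum(2)
a,ce,l=blob(s<180,(x0,y0))[0]; P=wray(o,c,np.argwhere(l)[:,::-1]+[x0,y0],.105)[:,:2].astype(np.float32)
print("bar",a,ce,cv2.minAreaRect(P))
a,ce,l=blob(s>560,(x0,y0))[0]; uv=np.argwhere(l)[:,::-1]+[x0,y0]; P=wray(o,c,uv,.07)[:,:2].astype(np.float32)
print("top",a,ce,uv.min(0),uv.max(0),cv2.minAreaRect(P))
E
```

```text
bar 911 [325.37541164 230.12294182] ((0.5258921980857849, 0.2950373589992523), (0.06412741541862488, 0.012522494420409203), 18.94208526611328)
top 2462 [325.49553209 219.60641755] [304 180] [348 267] ((0.5244864225387573, 0.2944616973400116), (0.09007575362920761, 0.04213156923651695), 18.910497665405273)
```

```bash
python3 - <<'E'
from h import *
from bench import ctrl
o=ctrl.get_obs(); print(cmd(o,[.5252,.2948,.1025],Rdes(.3303,-1)))
E
```

```text
[ 7.834e-01  3.400e-03 -3.200e-03  6.200e-03  0.000e+00  3.000e-04]
```

Emit:
jog_arm --commands '[0.3,0.003,-0.003,0.006,0,0,0,0.5,0.003,-0.003,0.006,0,0,0,0.65,0.003,-0.003,0.006,0,0,0,0.75,0.003,-0.003,0.006,0,0,0,0.783,0.003,-0.003,0.006,0,0,0,0.783,0.003,-0.003,0.006,0,0,0]'

```text
time_s: 3.02
eef_pos: [0.5264, 0.2942, 0.1042]
eef_rot: [0.575, 0.411, 0.575, -0.411]
wrist_force: [0.3, -0.5, -0.1]
opening: 0.501
```

```bash
python3 - <<'E'
from h import *
from bench import ctrl
o=ctrl.get_obs(); c=ctrl.camera("wrist"); cv2.imwrite("pics/w2.png",c["frame"][:,:,::-1])
print(cmd(o,[.5252,.2948,.1025],Rdes(.3303,-1)))
E
```

```text
[ 0.0083 -0.0044 -0.0049 -0.0001  0.     -0.0001]
```

View pics/w2.png

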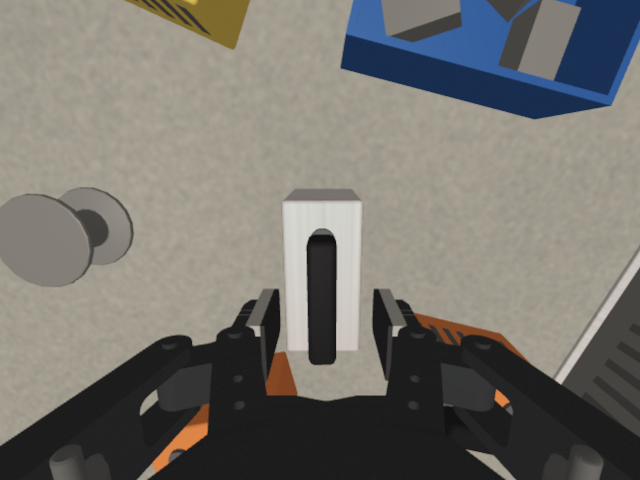

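The bar is between the jaws, about 2 mm left of centre (column 321 against 326). I'll correct that, then close.

Emit:
jog_arm --commands '[0.008,-0.004,-0.009,0,0,0,0,0.008,-0.004,-0.009,0,0,0,-1,0.008,-0.004,-0.009,0,0,0,-1,0.008,-0.004,-0.009,0,0,0,-1,0.008,-0.004,-0.009,0,0,0,-1,0.008,-0.004,-0.009,0,0,0,-1,0.008,-0.004,-0.009,0,0,0,-1]'

```text
time_s: 3.95
eef_pos: [0.5249, 0.2959, 0.1026]
eef_rot: [0.575, 0.411, 0.575, -0.411]
wrist_force: [-0.8, -1.1, 5.6]
opening: 0.112
```

```bash
python3 - <<'E'
from h import *
from bench import ctrl
o=ctrl.get_obs(); print(o["eef_pos"],o["wrist_force"],o["opening"]);c=ctrl.camera("wrist"); cv2.imwrite("pics/w3.png",c["frame"][:,:,::-1])
E
```

```text
[0.52489779 0.2959474  0.10257346] [-0.77124047 -1.0650094   5.60851653] 0.11220639148159176
```

View pics/w3.png

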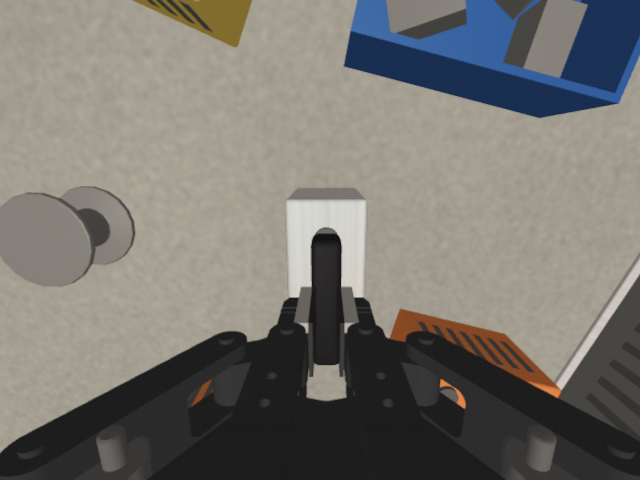

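Gripped at opening 0.11. Now pulling up slowly.

Emit:
jog_arm --commands '[-0.03,0,0,0,0,0,-1,-0.06,0,0,0,0,0,-1,-0.09,0,0,0,0,0,-1,-0.12,0,0,0,0,0,-1,-0.15,0,0,0,0,0,-1,-0.18,0,0,0,0,0,-1,-0.21,0,0,0,0,0,-1,-0.24,0,0,0,0,0,-1,-0.24,0,0,0,0,0,-1]'

```text
time_s: 5.12
eef_pos: [0.525, 0.296, 0.1507]
eef_rot: [0.576, 0.411, 0.575, -0.411]
wrist_force: [0.5, 0.3, -4.0]
opening: 0.11
```

```bash
python3 - <<'E'
from h import *
from bench import ctrl
o=ctrl.get_obs(); print(o["eef_pos"],o["wrist_force"],o["opening"]);c=ctrl.camera("wrist"); s=ctrl.camera("side"); 
cv2.imwrite("pics/w4.png",cv2.hconcat([cv2.resize(c["frame"],(400,300)),cv2.resize(s["frame"][240:420,130:370],(400,300))])[:,:,::-1])
E
```

```text
[0.52498988 0.2959745  0.15070286] [ 0.45612131  0.34102695 -3.96483077] 0.10952847137053955
```

View pics/w4.png

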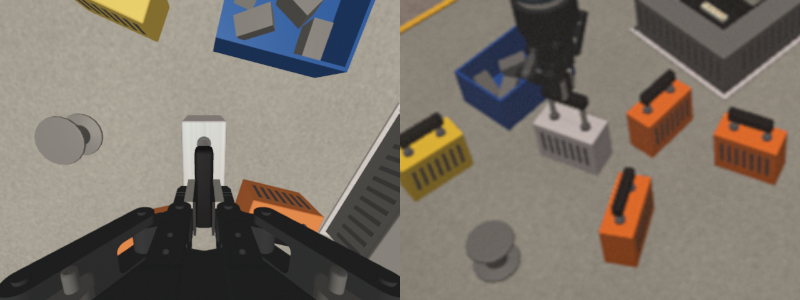

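The handle is out, showing its posts, and the module hangs off the bench with about 4 N on the wrist. Lifting to carry height.

Emit:
jog_arm --commands '[-0.1,0,0,0,0,0,-1,-0.2,0,0,0,0,0,-1,-0.3,0,0,0,0,0,-1,-0.4,0,0,0,0,0,-1,-0.5,0,0,0,0,0,-1,-0.58,0,0,0,0,0,-1,-0.62,0,0,0,0,0,-1,-0.62,0,0,0,0,0,-1]'

```text
time_s: 6.22
eef_pos: [0.5248, 0.2959, 0.2747]
eef_rot: [0.576, 0.411, 0.575, -0.411]
wrist_force: [0.2, -0.1, -3.5]
opening: 0.112
```

```bash
python3 - <<'E'
from h import *
from bench import ctrl
o=ctrl.get_obs(); print(o["eef_pos"],o["wrist_force"],o["opening"]);print(cmd(o,[.569,-.0365,.275],Rdes(-.039,-1)));c=ctrl.camera("wrist"); s=ctrl.camera("side"); pickle.dump((o,c,s),open("w5.pkl","wb"))
cv2.imwrite("pics/w5.png",cv2.hconcat([cv2.resize(c["frame"],(400,300)),cv2.resize(s["frame"][180:360,130:370],(400,300))])[:,:,::-1])
E
```

```text
[0.52482595 0.2958972  0.27465497] [ 0.21865586 -0.10322395 -3.52844971] 0.11199255052689905
[-2.1000e-03 -3.2960e-01  1.6439e+00  5.8700e-02 -0.0000e+00 -2.0000e-04]
```

View pics/w5.png

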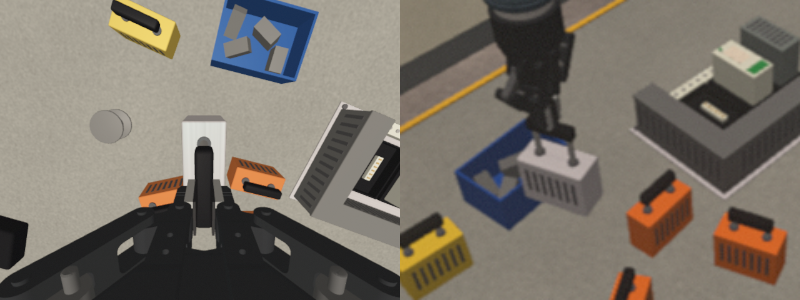

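Emit:
jog_arm --commands '[0,-0.02,0.08,0.005,0,0,-1,0,-0.04,0.2,0.012,0,0,-1,0,-0.06,0.32,0.02,0,0,-1,0,-0.09,0.44,0.028,0,0,-1,0,-0.11,0.56,0.036,0,0,-1,0,-0.14,0.68,0.044,0,0,-1,0,-0.16,0.8,0.052,0,0,-1,0,-0.18,0.9,0.0587,0,0,-1,0,-0.19,0.95,0.0587,0,0,-1]'

```text
time_s: 7.45
eef_pos: [0.5502, 0.1022, 0.2737]
eef_rot: [-0.49, -0.51, -0.49, 0.51]
wrist_force: [0.2, -0.3, -3.2]
opening: 0.111
```

```bash
python3 - <<'E'
from h import *
from bench import ctrl
o=ctrl.get_obs(); print(o["eef_pos"],o["wrist_force"],o["opening"]);print(cmd(o,[.569,-.0365,.275],Rdes(-.039,-1)));c=ctrl.camera("wrist"); s=ctrl.camera("side"); pickle.dump((o,c,s),open("w6.pkl","wb"))
cv2.imwrite("pics/w6.png",c["frame"][:,:,::-1])
E
```

```text
[0.55019454 0.10217832 0.27369151] [ 0.21153604 -0.28336039 -3.18374022] 0.11095904696090303
[-6.500e-03  1.221e-01  6.890e-01 -3.000e-04  0.000e+00  1.000e-04]
```

View pics/w6.png

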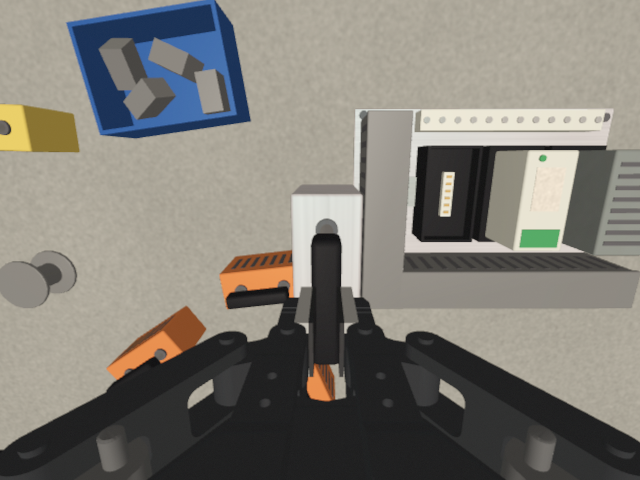

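The wrist view shows the module aligned with the panel axes and the bay fully visible, corners roughly (417,147) to (473,242). I'll zoom in to measure it.

```bash
python3 - <<'E'
from h import *
o,c,s=pickle.load(open("w6.pkl","rb")); f=c["frame"]
cv2.imwrite("pics/z6.png",cv2.resize(f[135:255,405:490],None,fx=5,fy=5,interpolation=cv2.INTER_CUBIC)[:,:,::-1])
E
```

```text
(no output)
```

View pics/z6.png

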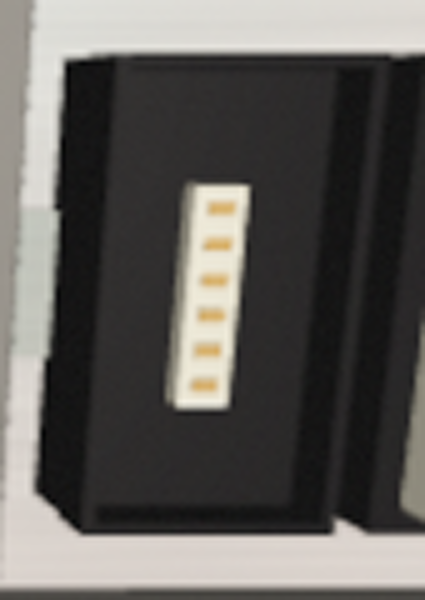

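```bash
python3 - <<'E'
from h import *
o,c,s=pickle.load(open("w6.pkl","rb"))
z=np.array([(115,57),(390,57),(335,531),(82,531)]); P=wray(o,c,z/5-.4+[405,135],.049); print(P.round(4),P.mean(0))
for a,b in ((0,3),(1,2)): d=P[a]-P[b]; print(np.linalg.norm(d),np.arctan2(d[1],d[0]))
for a,b in ((0,1),(3,2)): d=P[a]-P[b]; print(np.linalg.norm(d))
# module held: top face in tool frame
d=pickle.load(open("cams0.pkl","rb"));print(proj(d["side"],np.c_[P[:,:2],np.full(4,.049)]))
E
```

```text
[[ 0.6234 -0.0103  0.049 ]
 [ 0.621  -0.0687  0.049 ]
 [ 0.5172 -0.0649  0.049 ]
 [ 0.5196 -0.0069  0.049 ]] [ 0.57031531 -0.03770668  0.049     ]
0.10389733240080223 -0.03280578724508065
0.1039141125940645 -0.03739271862888933
0.05848025990429701
0.05800376699184943
[[297.14031548 239.24724101]
 [312.49083486 229.14642487]
 [339.79198794 246.68413296]
 [324.56381992 257.52253935]]
```

```bash
python3 - <<'E'
from h import *
from bench import ctrl
o=ctrl.get_obs(); print(cmd(o,[.570,-.0375,.275],Rdes(-.038,-1)))
E
```

```text
[-5.700e-03  1.263e-01  6.964e-01 -3.000e-04  0.000e+00  0.000e+00]
```

Emit:
jog_arm --commands '[-0.005,0.015,0.06,0,0,0,-1,-0.005,0.03,0.16,0,0,0,-1,-0.005,0.05,0.28,0,0,0,-1,-0.005,0.07,0.4,0,0,0,-1,-0.005,0.09,0.52,0,0,0,-1,-0.005,0.11,0.62,0,0,0,-1,-0.005,0.126,0.68,0,0,0,-1,-0.005,0.126,0.696,0,0,0,-1,-0.005,0.126,0.696,0,0,0,-1,-0.005,0.126,0.696,0,0,0,-1]'

```text
time_s: 8.8
eef_pos: [0.57, -0.0356, 0.275]
eef_rot: [0.49, 0.509, 0.491, -0.509]
wrist_force: [-0.0, -0.5, -4.3]
opening: 0.11
```

```bash
cat > look.py <<'E'
from h import *
from bench import ctrl
import sys
n=sys.argv[1]
o=ctrl.get_obs(); print(o["time_s"],o["eef_pos"],o["wrist_force"],o["opening"]);print(cmd(o,[.570,-.0375,.1865],Rdes(-.038,-1)));c=ctrl.camera("wrist"); s=ctrl.camera("side"); t=ctrl.camera("top");pickle.dump((o,c,s,t),open(n+".pkl","wb"))
cv2.imwrite(f"pics/{n}.png",cv2.vconcat([cv2.hconcat([cv2.resize(c["frame"],(400,300)),cv2.resize(s["frame"][150:330,220:460],(400,300),interpolation=cv2.INTER_CUBIC)]),cv2.resize(t["frame"][170:290,280:440],(400,300),interpolation=cv2.INTER_CUBIC).repeat(1,0) if 0 else cv2.hconcat([cv2.resize(t["frame"][170:290,280:440],(400,300),interpolation=cv2.INTER_CUBIC),np.zeros((300,400,3),np.uint8)])])[:,:,::-1])
E
python3 look.py w7
```

```text
8.8 [ 0.56996251 -0.03559763  0.27499857] [-0.0280849  -0.49226362 -4.3497819 ] 0.10987115705268531
[ 0.4425  0.0006  0.0096  0.     -0.      0.    ]
```

View pics/w7.png

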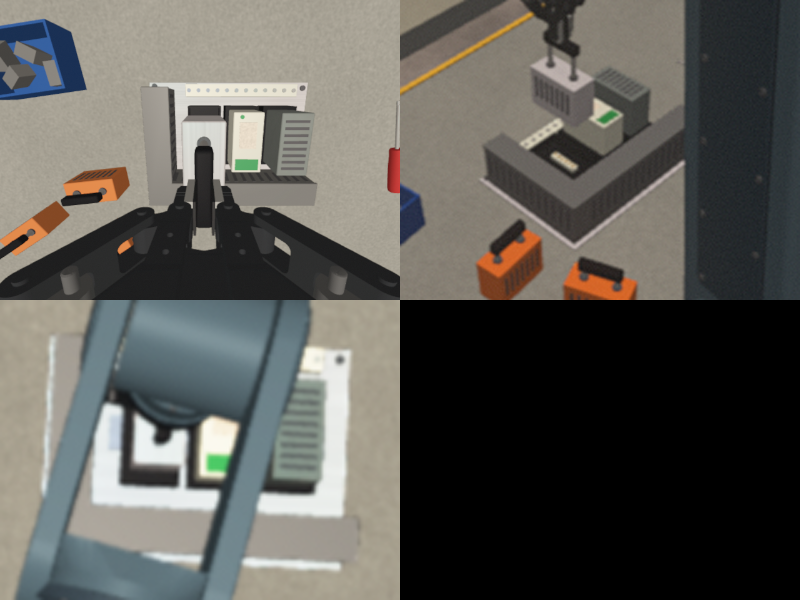

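The wrist view shows the module over the leftmost bay, well clear of the white unit; in the side view it hangs upright. I'll move part way down, then check again.

Emit:
jog_arm --commands '[0.04,0,0.0096,0,0,0,-1,0.1,0,0.0096,0,0,0,-1,0.16,0,0.0096,0,0,0,-1,0.22,0,0.0096,0,0,0,-1,0.26,0,0.0096,0,0,0,-1,0.29,0,0.0096,0,0,0,-1,0.3,0,0.0096,0,0,0,-1,0.3,0,0.0096,0,0,0,-1]'

```text
time_s: 9.95
eef_pos: [0.5701, -0.0383, 0.2151]
eef_rot: [0.49, 0.51, 0.49, -0.51]
wrist_force: [0.1, 0.5, -4.0]
opening: 0.113
```

```bash
python3 look.py w8; python3 - <<'E'
from h import *
o,c,s,t=pickle.load(open("w8.pkl","rb")); cv2.imwrite("pics/z8.png",cv2.resize(c["frame"][120:360,220:420],None,fx=2.5,fy=2.5,interpolation=cv2.INTER_CUBIC)[:,:,::-1])
cv2.imwrite("pics/z8s.png",cv2.resize(s["frame"][150:270,250:400],None,fx=5,fy=5,interpolation=cv2.INTER_CUBIC)[:,:,::-1])
E
```

```text
9.95 [ 0.57006255 -0.03826387  0.21513217] [ 0.10034353  0.49295884 -3.9500563 ] 0.11285338848014694
[ 1.432e-01 -5.000e-04 -3.800e-03 -1.000e-04  0.000e+00 -0.000e+00]
```

View pics/z8.png

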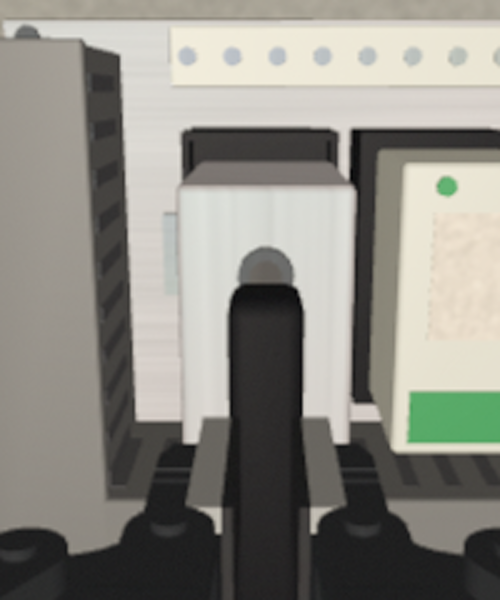

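View pics/z8s.png

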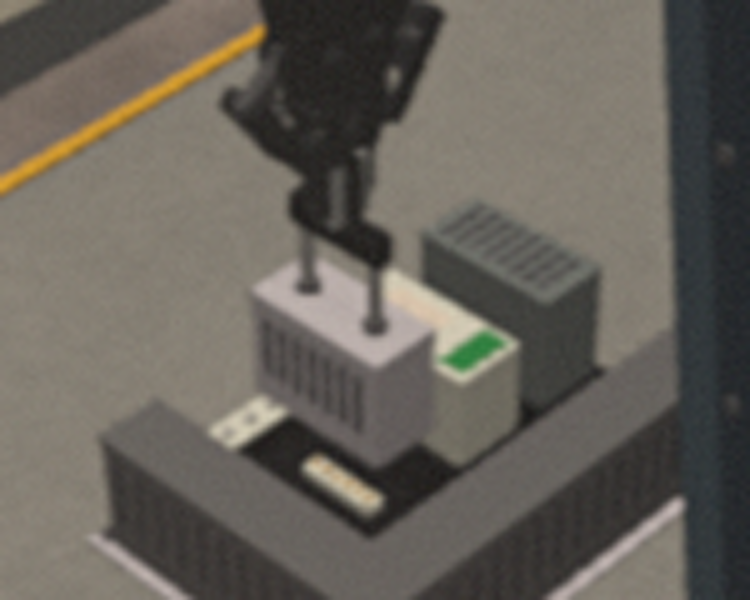

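```bash
python3 - <<'E'
from h import *
o,c,s,t=pickle.load(open("w8.pkl","rb")); u=o["eef_pos"][2]-.1276
zz=lambda a:np.array(a)/2.5-.3+[220,120]
print("under",u)
a=Rdes(-.038,-1)
def rel(P): # panel axes rel to TCP
    d=P-o["eef_pos"]; return np.c_[d[:,0]*np.cos(.038)-d[:,1]*np.sin(.038), d[:,0]*np.sin(.038)+d[:,1]*np.cos(.038)].round(4)
print("mod top far",rel(wray(o,c,zz([(180,187),(355,185),(184,440),(350,440)]),u+.07)))
print("mod bottom far",rel(wray(o,c,zz([(197,163),(333,163)]),u)))
print("bay far",rel(wray(o,c,zz([(183,129),(337,129)]),.049)))
# side view predictions of module corners
L=np.array([[x,y,z] for z in (.07,0) for x,y in ((.046,.022),(-.046,.022),(-.046,-.022))])
Rz=R.from_euler('z',-.038); W=Rz.apply(L)+[*o["eef_pos"][:2],u]
print(((proj(s,W)-[250,150]+.4)*5).round(0))
B=np.array([[x,y,.049] for x,y in ((.053,.029),(-.053,.029))]);print(((proj(s,Rz.apply(B)+[.570,-.0375,0])-[250,150]+.4)*5).round(0))
E
```

```text
under 0.08753216522622526
mod top far [[ 0.0451  0.0195]
 [ 0.0456 -0.0228]
 [-0.0209  0.0203]
 [-0.0209 -0.0233]]
mod bottom far [[ 0.0452  0.0209]
 [ 0.0451 -0.023 ]]
bay far [[ 0.0543  0.0288]
 [ 0.0542 -0.0274]]
[[248. 290.]
 [375. 369.]
 [436. 329.]
 [253. 393.]
 [376. 473.]
 [435. 432.]]
[[237. 448.]
 [376. 541.]]
```

```bash
python3 - <<'E'
from h import *
from bench import ctrl
o=ctrl.get_obs(); print(cmd(o,[.5715,-.0363,.187],Rdes(-.038,-1)))
E
```

```text
[ 1.425e-01  5.800e-03 -1.030e-02 -1.000e-04  0.000e+00 -1.000e-04]
```

Emit:
jog_arm --commands '[0,0.006,-0.01,0,0,0,-1,0.03,0.006,-0.01,0,0,0,-1,0.06,0.006,-0.01,0,0,0,-1,0.09,0.006,-0.01,0,0,0,-1,0.115,0.006,-0.01,0,0,0,-1,0.13,0.006,-0.01,0,0,0,-1,0.14,0.006,-0.01,0,0,0,-1,0.14,0.006,-0.01,0,0,0,-1,0.14,0.006,-0.01,0,0,0,-1,0.14,0.006,-0.01,0,0,0,-1]'

```text
time_s: 11.35
eef_pos: [0.5714, -0.0363, 0.1872]
eef_rot: [0.49, 0.51, 0.49, -0.51]
wrist_force: [0.2, 0.2, -4.6]
opening: 0.112
```

```bash
python3 look.py w9; python3 - <<'E'
from h import *
o,c,s,t=pickle.load(open("w9.pkl","rb")); a=cv2.resize(c["frame"][120:320,220:420],(500,500),interpolation=cv2.INTER_CUBIC)
b=cv2.resize(s["frame"][180:270,270:360],(500,500),interpolation=cv2.INTER_CUBIC)
cv2.imwrite("pics/z9.png",cv2.resize(cv2.hconcat([a,b]),(800,400))[:,:,::-1])
u=o["eef_pos"][2]-.1276
L=np.array([[x,y,z] for z in (.07,0) for x,y in ((.046,.022),(-.046,.022),(-.046,-.022))])
Rz=R.from_euler('z',-.038); W=Rz.apply(L)+[*o["eef_pos"][:2],u]+Rz.apply([-.0006,-.0014,0])
print(((proj(s,W)-[270,180]+.4)*400/90).round(0)+[400,0])
E
```

```text
11.35 [ 0.57136579 -0.03631484  0.18722114] [ 0.15788292  0.16891737 -4.62978261] 0.1123834875419851
[ 0.0036 -0.0066  0.0062 -0.0001  0.     -0.0001]
[[532. 161.]
 [644. 233.]
 [697. 196.]
 [537. 251.]
 [645. 322.]
 [696. 286.]]
```

View pics/z9.png

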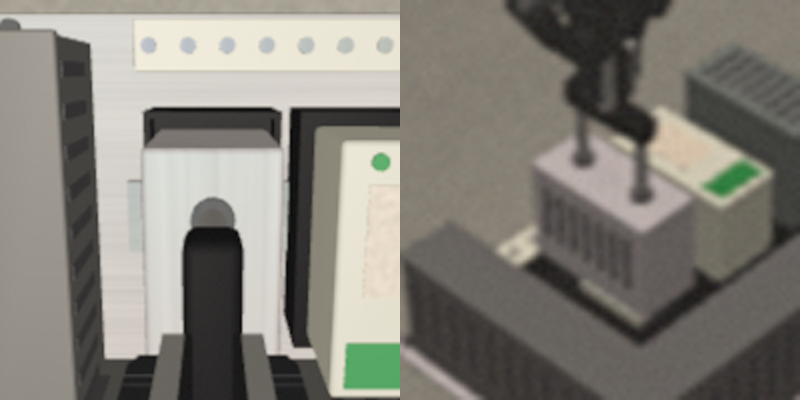

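```bash
python3 - <<'E'
from bench import ctrl
print(ctrl.get_obs()["dq"].round(4)); print(ctrl.hand_in())
E
```

```text
[ 0.0007  0.0001 -0.0007  0.0007  0.0012  0.0017]
the job is handed in; nothing more can be done
None
```

I gripped the bare-metal module by its black handle bar, pulled the handle to its stop and carried it over the left duct to the empty bay, the leftmost of the row. It is now held still there. I handed the job in at about 11.5 s; hand-in reports no verdict.

| Last check | Estimate | Allowed |
|---|---|---|
| Underside above bay rim | about 10–12 mm | 3–20 mm |
| Off centre from the bay | about 1 mm | 8 mm |
| Out of line with the bay | about 0.01 rad | 0.12 rad |

- **Height and position:** these come from the camera images and the measured tool position. In the last side view the module's corners were within about 1 pixel (about 2 mm) of where I predicted them. That view put the module 1–2 mm higher than the arm's reading, still inside the range.
- **Upright:** in the wrist view before the last 28 mm down, its top and bottom edges lined up. The last pictures still showed it upright.
- **Handle and grip:** the steel posts are visible in the pictures, so the handle is out. The grip held at an opening of 0.11 throughout.
- **Contact:** the wrist reads about 4.6 N downward, which fits the hanging module's weight and gives no sign of contact. I did not touch the bin, screwdriver or spool.
- **Odd reading:** the wrist read 5.6 N upward as the fingers closed on the bar, probably from them pressing down slightly. It was gone once the lift began.

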